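# Clip in the filter tube and hold the loupe in focus over it

### The arm

A 6-joint arm with a two-finger parallel gripper is mounted at the origin on a cart in front of the work surface, level with it; the furniture and walls round the work are solid. World frame = base frame: x ahead of the robot, y to its left, z up, the work surface at z = 0. Lengths are in m, angles in rad, forces in N, time in s.
With the tool pointing down it reaches from about 0.375 to 0.975 m from the base axis. Payload 3.8 kg.
Tool frame: the origin (TCP) lies midway between the tips of the shut fingers; the grasp point (between the pads) lies 19 mm behind it; z points along the fingers, y is the line along which they close (so a half turn about z gives the same grasp; the last joint's range is limited). The gripper opens to 88 mm and grips with 3 to 60 N. Pads are 18 mm wide; open, the fingers measure 123 mm over their backs; the gripper's body (75 mm by 187 mm) begins 45 mm behind the grasp point.
Start: joints at [-1.242, 0.264, 1.604, -0, 1.274, -0.037], TCP at [0.241, -0.63, 0.239] pointing down, gripper open.
Joint ranges: [-2.63, 2.63], [-0.94, 2.18], [0.31, 2.57], [-1.31, 4.45], [0, 2.66], [-2.55, 2.55]. Speed limits (rad/s): [2.57, 2.57, 3.14, 3.14, 3.14, 3.14].

### API

Orientations are given as a rotation vector (axis times angle).
In Python, from cell import manip, inverse_kinematics, cams, order gives the robot as it stands. Calls block until the motion is done:
- manip.move_pose(position, orientation): joint-space move of the TCP to a pose.
- manip.move_linear(position, rate=0.15, rot=None): straight line of the TCP; rot=None keeps the orientation; rate is the mean speed in m/s.
- manip.set_joints(angles): joint-space move.
- manip.set_gripper(opening, force=None): finger opening in m; force is the grip in N (None keeps the last); returns when the fingers have stopped.
- manip.dwell(seconds).
- inverse_kinematics(position, orientation): joint angles nearest the present ones, or None.
- manip.state(): the state.
- cams.capture(name): name is "scene" or "top"; returns a dict with "image" (480x640x3 uint8, blue, green, red), "z_map" (480x640 float32, m along the optical axis (not along the pixel's ray), 0 where there is no reading), "intrinsics" (3x3 intrinsics, pixels), "k1" (the pictures are not rectified: a ray, as slopes to the right and down, at radius r is drawn at 1 + k1 r^2 times it, then the intrinsics apply), "position" and "orientation" of the camera in the world. Camera axes: x right, y down, z forward; pixel columns grow to the right and rows downward; lengths in m; the calibration is good to about 2 mm. A picture is of the moment at which its call begins.
A pose or a line that the arm cannot do raises manip.IKError and nothing moves.
- order.close_job(): hands the job in; it is judged then, once.
The state is a dict: "clock": time; "joint_pos": joint angles; "joint_velocities": joint speeds; "tau": joint torques, N m; "tool_pos": TCP position; "tcp_rot": TCP orientation; "contact_force": force on the tool from outside, world axes, zero at the start; "moment": the same for the moment, N m; "gripper_width": finger opening in m; "grasp_force": force on a finger pad.
Only numpy, scipy, OpenCV 4.12 (cv2) and the standard library are available. Lean on these libraries where they do the work, as an engineer would, in place of code of your own. Each camera call takes 0.05 s, during which the arm holds its last target. There are 200 camera calls.

### The job

Take the glass filter tube from its cradle and press it down past the sprung jaw of the inspection stand until it sits fully home in both forks, centred, with the jaw snapped back over it, and let it go. Then take the loupe by its handle and hold it level over the tube, the lens centred above the dark filter disc in the tube's middle and at the height shown by the pointer on the stand's post. Finish while still holding the loupe there, touching nothing else with it; leave the pointer as it is set and the other things on the bench undisturbed.

Things in the scene. Friction and masses are not known exactly. Their poses are not given: they have to be found in the camera images.
- tube_mid (a point): Middle of the loose glass filter tube (about 35 g), on its axis, where a dark filter disc 6 mm thick sits in the glass. It lies level along its y: glass 16 mm in diameter from y = -66 to +58 mm, then a white cap 19 mm in diameter to y = +72 mm. z is up at the start. In the clip either end may face either way, and its turn about its own axis does not matter.
- cradle: Fixed low cradle in which the tube starts, 30 x 92 mm; origin at the middle of its underside, y along the tube. Two saddles 10 mm thick and 33 mm high at y = +-41 mm carry the glass, axis 32 mm above the bench. Between the saddles there is only a 4 mm thick base plate.
- clip_seat (a point): Where the tube's middle lies when it is fully home in the stand's clip: 46 mm above the bench, midway between the two forks; y is the tube's direction when seated, z up. Forks 8 mm thick at y = +-40 mm, slots 18 mm wide, open upward, floors 8 mm below this point; the -x prongs reach 22 mm above it, the +x prongs end level with it.
- jaw (a joint): Angle of the sprung jaw, rad: 0 closed (the spring holds it on a stop), up to 0.6 as its two noses (6 mm thick, at y = +-49 mm of the stand) swing to the stand's +x. Closed, they overhang the tube's path by 5 mm, 8.5 to 22 mm above the seated axis. A tube pressed straight down wedges them to about 0.1 with 3 to 10 N; they snap back over it when it is home.
- jaw_nose (a point): Point midway between the two jaw noses, at the height of their lower edges, with the jaw's axes (as the stand's when closed).
- focus_tip (a point): Tip of the thin pointer on the stand's post: its height is the focal height for the middle of the lens. The tip lies 80 mm along the stand's +y from clip_seat; the post (8 mm in diameter, 136 mm high) stands 100 mm along +y, with an 18 mm collar that carries the pointer. Axes as the stand's.
- mark (a joint): Height setting of the pointer collar, m, 0 to 0.03: the pointer stands 95 mm plus this above the bench. It is set at the start, held by friction, and must stay as it is.
- loupe_grip (a point): Middle of the loose loupe's handle, half-way up, near its centre of mass: grip here, across y. The loupe (about 90 g) is 16 mm thick all over; +x points from handle to lens, z up. Black handle 16 mm wide and high from x = -60 to +32 mm (steel end to -63); steel lens ring 60 mm in outer diameter centred at x = +68 mm.
- loupe_lens (a point): Centre of the loupe's lens, half-way up, 68 mm along +x from loupe_grip at the same height. Same axes; its z axis is vertical when the loupe is level.
- rest: Fixed rest on which the loupe starts, origin on the bench below loupe_grip, x towards the lens. A block 44 x 44 mm, 24 mm high, at x = +68 mm carries the ring; a saddle at x = -46 mm, 12 mm long, 31 mm wide, 32 mm high, carries the handle's end; between them only a rail 10 mm wide, 4 mm thick. The handle's middle is 32 mm above the bench.
- tube: The same glass tube, origin 8 mm below tube_mid.
- loupe: The same loupe, origin 8 mm below loupe_grip.
- stand: The fixed inspection stand, origin on the bench 46 mm below clip_seat, same axes. Base plate 8 mm thick, 62 mm in x, from y = -68 to +112 mm. Between the forks only the jaw's hinge shaft lies above the plate (6 mm thick, at x = +12 mm, 16 mm above the bench).
- tube_rack: Bystander: green rack with small tubes, 58 x 85 x 53 mm, origin under its centre.
- petri: Bystander: petri dish, 88 mm in diameter, 16 mm high, origin under its centre.
- flask: Bystander: small capped flask, 68 mm in diameter, 154 mm high, origin under its centre.
- marker: Bystander: marker pen lying along its y axis, 12 x 130 x 13 mm, origin under its centre.
Things that resemble listed ones, but are neither listed nor needed, are in the scene too. What is shaped like the tube but yellow is not meant.

How it is judged:
By the outcome, as a careful person would: the job done as asked, in the order asked, and still so for the second after the job is handed in, while the arm keeps its last pose, push and grip.
It also fails if it takes over 64 s, if anything falls off the work surface, if the arm or the gripper's body presses on something with over 40 N, if the wrist force passes 120 N, or if a joint passes its speed limit or range.

## Working session

There is one attempt and no reset: what is moved stays moved. The work goes in short steps, each a Python script; the robot and the scene stay as the last script left them, time stands still between calls to the robot, and variables do not carry over. Pictures are saved under pics/ and viewed, at most 10 in all, crops included, and the job is handed in when it is done.

```bash
ls; mkdir -p pics; cat > h.py <<'E'
import numpy as np,cv2,pickle
from scipy.spatial.transform import Rotation as R
def Rm(o):
    o=np.array(o,float)
    return o if o.shape==(3,3) else (R.from_rotvec(o).as_matrix() if o.size==3 else R.from_quat(o).as_matrix())
def ray(c,u,v):
    K=c["intrinsics"];x=(u-K[0,2])/K[0,0];y=(v-K[1,2])/K[1,1];a,b=x,y
    for _ in range(20):
        s=1+c["k1"]*(a*a+b*b);a,b=x/s,y/s
    return np.array([a,b,1.])
def at_z(c,u,v,z):
    d=Rm(c["orientation"])@ray(c,u,v);p=np.array(c["position"]);return p+d*(z-p[2])/d[2]
def at_d(c,u,v):
    return np.array(c["position"])+Rm(c["orientation"])@(ray(c,u,v)*c["z_map"][int(round(v)),int(round(u))])
def proj(c,P):
    q=Rm(c["orientation"]).T@(np.array(P)-c["position"]);a,b=q[:2]/q[2];s=1+c["k1"]*(a*a+b*b);K=c["intrinsics"]
    return np.array([K[0,0]*a*s+K[0,2],K[1,1]*b*s+K[1,2]])
E
python3 - <<'E'
from cell import *
import cv2,pickle
for n in("scene","top"):
    c=cams.capture(n);pickle.dump(c,open(n+"0.pkl","wb"));cv2.imwrite(f"pics/{n}0.png",c["image"]);print(n,c["position"],c["orientation"],c["k1"],c["intrinsics"])
print(manip.state())
E
```

```text
pics
scene [-0.04151746  0.57409004  0.62548776] [-0.86744322  2.35035271 -1.27847185] -0.01067285274008597 [[445.88053986   0.         313.91985882]
 [  0.         445.88053986 244.82876372]
 [  0.           0.           1.        ]]
top [ 0.34645012 -0.08753289  1.38410972] [-2.15855483  2.15357568 -0.10368298] 0.05693613920340906 [[562.12256124   0.         312.30099775]
 [  0.         562.12256124 230.46977589]
 [  0.           0.           1.        ]]
{'clock': 0.1, 'joint_pos': array([-1.24190859e+00,  2.64672533e-01,  1.60519578e+00,  3.18491197e-06,
        1.27368965e+00, -3.68578393e-02]), 'joint_velocities': array([ 4.93388452e-04, -2.85143826e-03, -3.78792860e-03, -6.33212808e-05,
        1.06649097e-03,  4.93843923e-04]), 'tau': array([ 2.92198656e-04, -5.03616428e+01, -3.58071756e+01,  7.32384925e-02,
        2.32350634e-02, -5.11923986e-05]), 'tool_pos': array([ 0.24123655, -0.62975757,  0.23753855]), 'tcp_rot': array([-3.08729543e+00, -5.70959842e-01,  4.44155876e-04]), 'contact_force': array([ 0.44561687, -0.01278518,  0.23291496]), 'moment': array([-0.04154158, -0.01186784,  0.01673358]), 'grasp_force': 0.0, 'gripper_width': 0.08802439951816605}
```

View pics/top0.png

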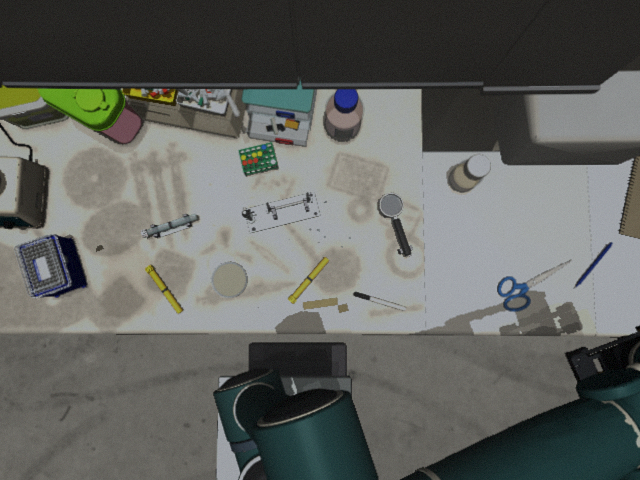

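View pics/scene0.png

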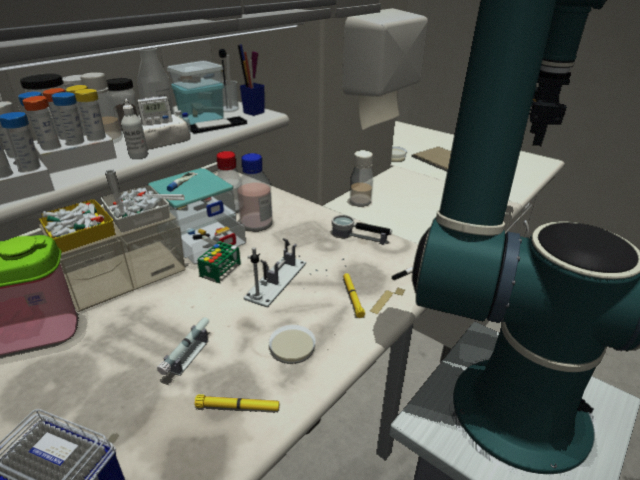

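Top view: the glass tube in its cradle is at (171,226), the stand at (283,211) with its post at its left end (248,213), and the loupe at (395,225). The yellow lookalikes at (163,289) and (309,280) are not meant, because only the one at (171,226) is clear glass with a white cap in a cradle. I'll confirm in enlarged crops.

```bash
python3 - <<'E'
import pickle,cv2,numpy as np
c=pickle.load(open("top0.pkl","rb"))["image"];s=pickle.load(open("scene0.pkl","rb"))["image"]
def e(im,x,y,w,h,k):
    o=cv2.resize(im[y:y+h,x:x+w],None,fx=k,fy=k,interpolation=cv2.INTER_CUBIC)
    for i in range(0,w,10): cv2.line(o,(i*k,0),(i*k,6 if i%50 else 14),(0,0,255),1)
    for i in range(0,h,10): cv2.line(o,(0,i*k),(6 if i%50 else 14,i*k),(0,0,255),1)
    return o
o=np.zeros((600,800,3),np.uint8)
o[:300,:390]=e(c,135,200,65,50,6);o[:300,395:635]=e(c,370,190,40,50,6) ;o[:,640:]=0
o[300:600,:600]=e(c,232,185,100,50,6);o[:420,640:]=e(c,372,186,40,70,4)[:, :160][:280].repeat(1,0) if 0 else 0
o[0:300,395:795]=e(c,372,187,50,75,4).transpose(1,0,2)[:200,:300].repeat(1,0) if 0 else 0
o[0:300,395:595]=e(c,372,188,50,75,4)
cv2.imwrite("pics/ctop.png",o)
o=np.zeros((600,800,3),np.uint8)
o[:350,:300]=e(s,155,312,60,70,5);o[:350,305:705]=e(s,238,234,80,70,5);o[360:600,:]=0
o[360:560,:350]=e(s,325,208,70,40,5)
cv2.imwrite("pics/cscene.png",o)
E
```

```text
(no output)
```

View pics/ctop.png

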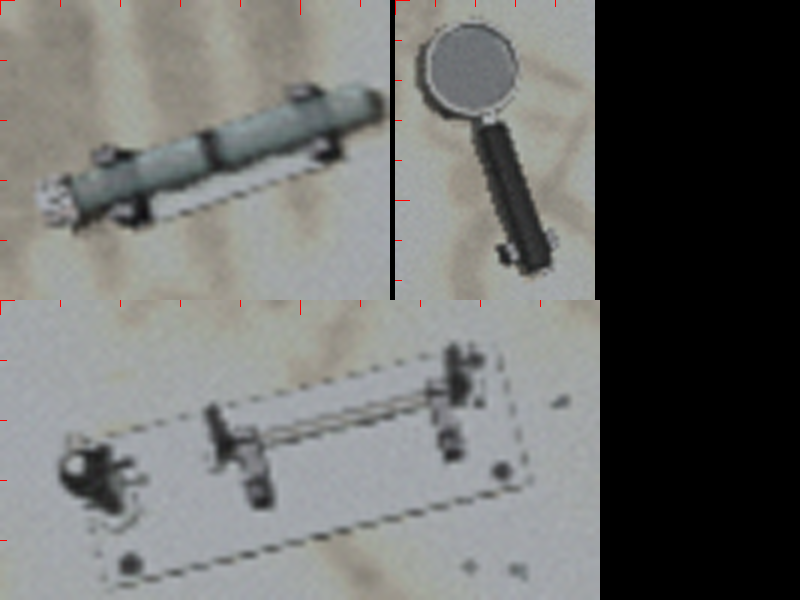

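View pics/cscene.png

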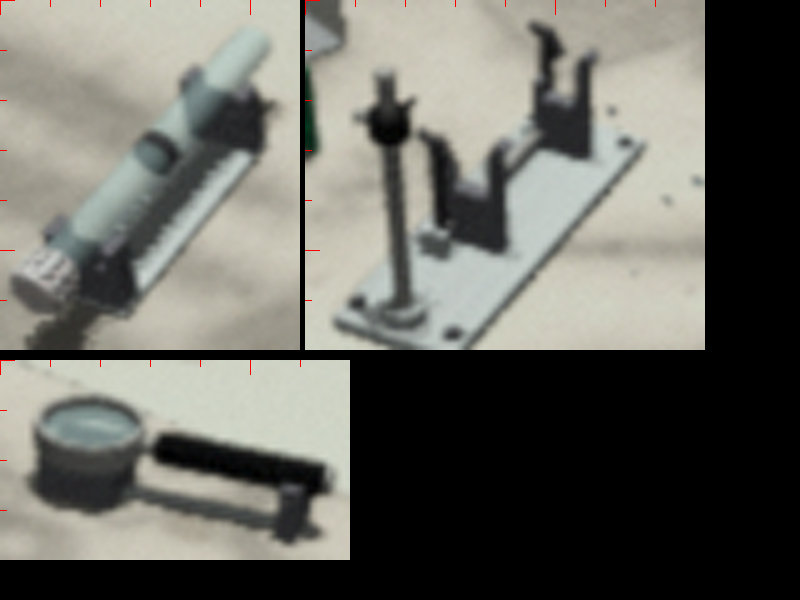

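The crops confirm it: the glass tube with the white cap has its disc at top (169.6,224.6) and scene (187,342). The stand's post and pointer are at the +y end, and the jaw noses are on the far (+x) side. I'll fit poses from landmarks in both views.

```bash
cat > fit.py <<'E'
from h import *
from scipy.optimize import least_squares
T=pickle.load(open("top0.pkl","rb"));S=pickle.load(open("scene0.pkl","rb"))
def fit(obs,p0,names,free=0):
    def pts(p,l):
        l=np.array([v(p) if callable(v) else v for v in l],float);c,s=np.cos(p[2]),np.sin(p[2])
        return np.array([p[0]+c*l[0]-s*l[1],p[1]+s*l[0]+c*l[1],l[2]])
    f=lambda p:np.concatenate([proj(c,pts(p,l))-uv for c,uv,l in obs])
    r=least_squares(f,p0,loss="soft_l1");print(names,r.x.round(4));print(r.fun.reshape(-1,2).round(1).tolist());return r.x
ct=lambda u,v:np.array([135+(u+.5)/6-.5,200+(v+.5)/6-.5])
cl=lambda u,v:np.array([372+(u-394.5)/4-.5,188+(v+.5)/4-.5])
cs=lambda u,v:np.array([232+(u+.5)/6-.5,185+(v-299.5)/6-.5])
st=lambda u,v:np.array([155+(u+.5)/5-.5,312+(v+.5)/5-.5])
ss=lambda u,v:np.array([238+(u-304.5)/5-.5,234+(v+.5)/5-.5])
sl=lambda u,v:np.array([325+(u+.5)/5-.5,208+(v-359.5)/5-.5])
if __name__=="__main__":
    for n,c,u,v in(("tube",T,169.6,224.6),("stand",T,283,211),("lens",T,390.6,204.6)): print(n,at_z(c,u,v,.035),at_d(c,u,v))
    p=at_z(T,169.6,224.6,.032)
    fit([(T,ct(210,150),(0,0,.034)),(T,ct(40,204),(0,.072,.032)),(T,ct(382,105),(0,-.066,.032)),
         (S,st(157,152),(0,0,.033)),(S,st(258,42),(0,-.066,.034)),(S,st(40,283),(0,.072,.032))],[*p[:2],.2],"tube")
    p=at_z(T,390.6,204.6,.04)
    fit([(T,cl(471,69),(.068,0,.04)),(T,cl(540,268),(-.063,0,.036)),(S,sl(90,420),(.068,0,.04)),(S,sl(332,478),(-.063,0,.032))],[p[0]-.07,p[1],.2],"loupe")
    p=at_z(T,283,211,.03)
    fit([(T,cs(108,588),(-.031,.112,.008)),(T,cs(530,485),(-.031,-.068,.008)),(T,cs(500,350),(.031,-.068,.008)),(T,cs(75,440),(.031,.112,.008)),
      (S,ss(645,147),(-.031,-.068,.008)),(S,ss(336,320),(.031,.112,.008)),
      (S,ss(411,100),(0,.08,lambda p:.095+p[3])),(S,ss(385,72),(0,.1,.136))],[*p[:2],.2,.015],"stand")
E
python3 fit.py
```

```text
tube [0.51222185 0.27980143 0.035     ] [0.512161   0.27966658 0.03549525]
stand [0.54585872 0.00572124 0.035     ] [0.54942482 0.00738893 0.01087339]
lens [ 0.56167707 -0.2548214   0.035     ] [ 0.56254586 -0.25549667  0.02955417]
tube [0.5131 0.2783 0.3156]
[[0.8, -0.3], [0.6, -0.0], [-1.5, -1.0], [0.8, 0.5], [0.9, -0.8], [-1.1, 3.1]]
loupe [ 0.4985 -0.276   0.3244]
[[0.0, -1.1], [0.7, 0.7], [-0.2, 0.5], [-0.1, 1.2]]
stand [ 0.5525 -0.0108  0.2325  0.0163]
[[-0.6, -0.2], [0.1, 0.4], [-0.6, -1.2], [-0.5, 0.2], [1.6, -1.2], [-1.0, -0.7], [1.2, -0.1], [0.1, 0.3]]
```

```bash
cat >> h.py <<'E'
def down(a):
    """tool down, closing along heading a (or a+pi), whichever keeps joint 6 mid-range"""
    y=np.array([np.cos(a),np.sin(a),0]);z=np.array([0,0,-1.]);return R.from_matrix(np.c_[np.cross(y,z),y,z]).as_rotvec()
def best(pos,a):
    from cell import inverse_kinematics as ik
    c=[(abs(q[5]),a_) for a_ in(a,a+np.pi) if (q:=ik(pos,down(a_))) is not None];print("j6",c);return down(min(c)[1])
E
python3 - <<'E'
from cell import *
from h import *
p=np.array([.5131,.2783,0]);a=.3156
o=best(p+[0,0,.1],a)
manip.move_pose(p+[0,0,.14],o);s=manip.state();print(s["clock"],s["tool_pos"])
manip.set_gripper(.05)
manip.move_linear(p+[0,0,.05]);
c=cams.capture("scene");pickle.dump(c,open("s1.pkl","wb"))
t=cams.capture("top");pickle.dump(t,open("t1.pkl","wb"))
def e(im,x,y,w,h,k): return cv2.resize(im[y:y+h,x:x+w],None,fx=k,fy=k,interpolation=cv2.INTER_CUBIC)
o=np.zeros((500,800,3),np.uint8);o[:500,:450]=e(c["image"],140,290,90,100,5);o[:300,460:]=e(t["image"],140,195,68,60,5)[:, :340]
cv2.imwrite("pics/g1.png",o);s=manip.state();print(s["clock"],s["tool_pos"],s["gripper_width"],s["contact_force"])
E
```

```text
j6 [(np.float64(0.1387105712280734), 0.3156)]
3.425 [0.51356157 0.27773746 0.14009627]
4.9833 [0.51430013 0.27888899 0.05146812] 0.050003943450649055 [ 0.44040299 -0.20170338  1.08895166]
```

View pics/g1.png

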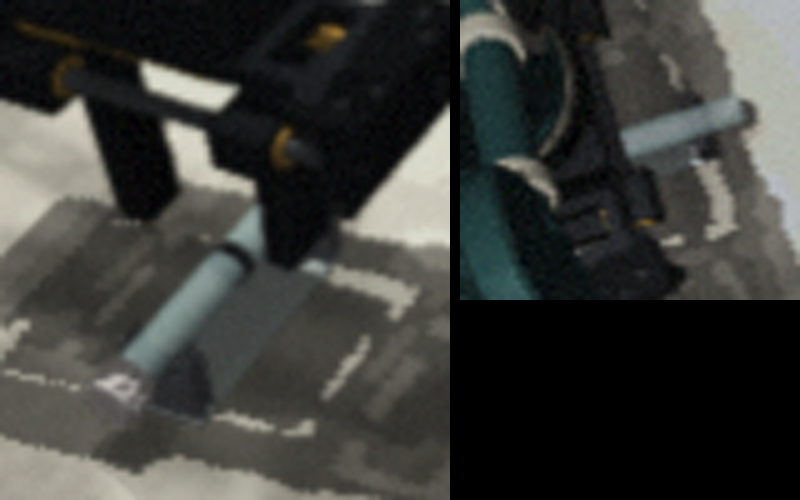

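The scene view shows the fingers straddling the tube: tips at crop (148,210) and (285,260), disc at (237,255). I'll check this against the predicted projections before closing.

```bash
python3 - <<'E'
from h import *
c=pickle.load(open("s1.pkl","rb"))
a=.3156;u=np.array([np.cos(a),np.sin(a),0]);tcp=np.array([.5143,.2789,.0515])
for P in(tcp,tcp+u*.03,tcp-u*.03,[.5131,.2783,.033]):
    print(((proj(c,P)-[140,290])*5).round(0))
E
```

```text
[222. 225.]
[154. 202.]
[292. 248.]
[234. 262.]
```

```bash
python3 - <<'E'
from cell import *
from h import *
p=np.array([.5131,.2783,0])
manip.move_linear(p+[0,0,.013],rate=.08);s=manip.state();print(s["tool_pos"],s["contact_force"])
manip.set_gripper(.0,force=30);s=manip.state();print(s["tool_pos"],s["contact_force"],s["gripper_width"],s["grasp_force"])
manip.move_linear(p+[0,0,.2],rate=.2)
q=np.array([.5525,-.0108,0]);a=.2325
manip.move_pose(q+[0,0,.19],down(a))
manip.dwell(.3)
c=cams.capture("scene");pickle.dump(c,open("s2.pkl","wb"))
t=cams.capture("top");pickle.dump(t,open("t2.pkl","wb"))
u=proj(c,q+[0,0,.12]).astype(int);print(u)
x,y=u-[65,60]
def e(im,x,y,w,h,k): return cv2.resize(im[y:y+h,x:x+w],None,fx=k,fy=k,interpolation=cv2.INTER_CUBIC)
o=e(c["image"],x,y,130,100,6);print(x,y)
cv2.imwrite("pics/g2.png",o);s=manip.state();print(s["clock"],s["tool_pos"],s["gripper_width"],s["contact_force"],s["moment"])
E
```

```text
[0.51263422 0.27806186 0.01222376] [-0.22608722  0.22759236  0.97629112]
[0.51340405 0.27844741 0.01339119] [-0.14851717  0.41733864  1.98343592] 0.01443956820402325 29.56756755709648
[279 231]
214 171
8.8333 [ 0.55257727 -0.01015576  0.19006204] 0.014298282533495745 [-0.43288564 -0.01286362  0.54644924] [-0.04242641 -0.11812704  0.05054841]
```

View pics/g2.png

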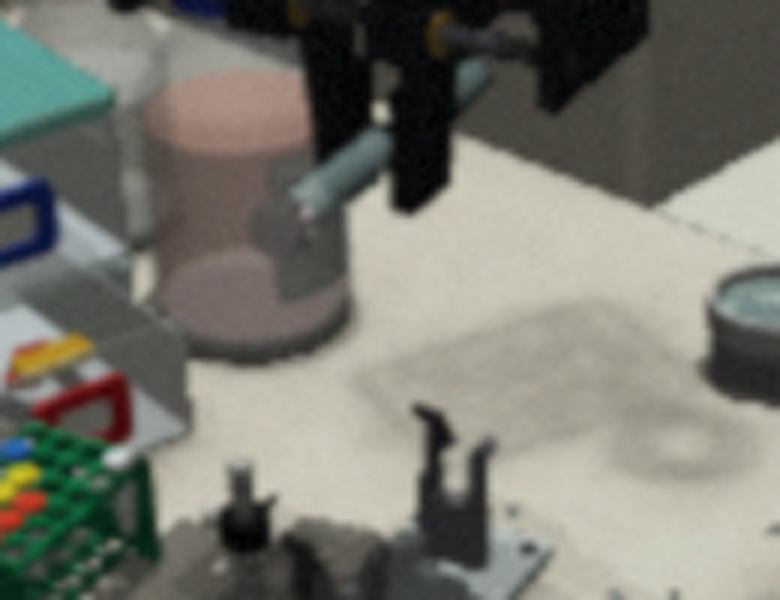

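Tube is held level and mid-gripped: cap end at crop (280,230), far glass end at (480,70). I'll compare predictions with this picture numerically.

```bash
python3 - <<'E'
from h import *
c=pickle.load(open("s2.pkl","rb"))
def W(o,a,l): C,s=np.cos(a),np.sin(a);return np.array([o[0]+C*l[0]-s*l[1],o[1]+s*l[0]+C*l[1],l[2]])
tcp=[.5526,-.0102];st=[.5525,-.0108];a=.2325
px=lambda P:((proj(c,P)-[214,171]+.5)*6-.5).round(0)
for n,o,l in(("cap end",tcp,(0,.072,.209)),("cap/glass",tcp,(0,.058,.209)),("glass end",tcp,(0,-.066,.209)),
 ("glass end top",tcp,(0,-.066,.217)),
 ("finger- tip",tcp,(-.012,0,.19)),("far -x prong inner top",st,(-.009,-.036,.068)),("far slot floor -x",st,(-.009,-.036,.038)),("far slot floor +x",st,(.009,-.036,.038)),("far +x prong inner top",st,(.009,-.036,.046)),
 ("pointer",st,(0,.08,.1113)),("post top",st,(0,.1,.136)),("jaw nose lower",st,(.003,-.046,.0545)),("jaw nose upper",st,(.003,-.046,.068)),("corner",st,(-.031,-.068,.008))): print(n,px(W(o,a,l)))
E
```

```text
cap end [271. 237.]
cap/glass [295. 219.]
glass end [479.  76.]
glass end top [479.  55.]
finger- tip [418. 205.]
far -x prong inner top [471. 446.]
far slot floor -x [473. 511.]
far slot floor +x [433. 499.]
far +x prong inner top [432. 482.]
pointer [278. 498.]
post top [241. 466.]
jaw nose lower [458. 455.]
jaw nose upper [457. 426.]
corner [562. 547.]
```

```bash
python3 - <<'E'
from fit import *
st=[.5525,-.0108];a=.2325
def W(o,a,l): C,s=np.cos(a),np.sin(a);return np.array([o[0]+C*l[0]-s*l[1],o[1]+s*l[0]+C*l[1],l[2]])
px=lambda P:((proj(T,P)-[232,185]+.5)*6-.5+[0,300]).round(0)
for l in((-.013,.04,.068),(-.013,-.04,.068),(.012,.04,.046),(.012,-.04,.046),(.003,.049,.068),(.003,-.049,.068),(0,.1,.136),(0,.08,.111),(.012,.036,.019),(.012,-.036,.019)):print(l,px(W(st,a,l)))
# scene depth cloud in region of forks, in stand frame
uu,vv=np.meshgrid(np.arange(240,310),np.arange(236,300));P=np.array([at_d(S,u,v) for u,v in zip(uu.ravel(),vv.ravel())]);P=P[P[:,2]>.03]
C,s=np.cos(a),np.sin(a);d=P[:,:2]-st;X=C*d[:,0]+s*d[:,1];Y=-s*d[:,0]+C*d[:,1]
for y0 in(-.04,.04,.08,.1):
    m=(abs(Y-y0)<.014)&(abs(X)<.05);print(y0,m.sum(),np.c_[X,Y,P[:,2]][m][:: max(1,m.sum()//12)].round(3).tolist())
E
```

```text
(-0.013, 0.04, 0.068) [253. 484.]
(-0.013, -0.04, 0.068) [451. 438.]
(0.012, 0.04, 0.046) [244. 432.]
(0.012, -0.04, 0.046) [438. 387.]
(0.003, 0.049, 0.068) [222. 451.]
(0.003, -0.049, 0.068) [464. 394.]
(0, 0.1, 0.136) [ 74. 462.]
(0, 0.08, 0.111) [134. 460.]
(0.012, 0.036, 0.019) [259. 440.]
(0.012, -0.036, 0.019) [431. 400.]
-0.04 153 [[0.025, -0.048, 0.071], [0.019, -0.047, 0.064], [0.011, -0.047, 0.061], [-0.014, -0.045, 0.067], [-0.014, -0.037, 0.066], [-0.01, -0.038, 0.059], [0.014, -0.042, 0.044], [-0.009, -0.039, 0.05], [0.016, -0.036, 0.038], [0.016, -0.036, 0.035], [0.015, -0.034, 0.034], [0.01, -0.033, 0.033], [-0.002, -0.038, 0.031]]
0.04 178 [[0.022, 0.05, 0.072], [0.019, 0.052, 0.066], [-0.014, 0.043, 0.069], [0.009, 0.052, 0.062], [-0.011, 0.043, 0.06], [0.014, 0.046, 0.048], [-0.008, 0.043, 0.05], [-0.012, 0.045, 0.05], [-0.007, 0.042, 0.045], [-0.004, 0.042, 0.041], [-0.005, 0.044, 0.039], [-0.001, 0.042, 0.034], [-0.007, 0.042, 0.034]]
0.08 5 [[0.001, 0.082, 0.114], [0.002, 0.085, 0.112], [0.0, 0.083, 0.112], [0.001, 0.085, 0.11], [-0.004, 0.094, 0.115]]
0.1 218 [[0.004, 0.1, 0.138], [-0.002, 0.1, 0.13], [0.008, 0.1, 0.118], [-0.004, 0.094, 0.115], [-0.002, 0.105, 0.116], [-0.004, 0.108, 0.114], [-0.005, 0.104, 0.107], [0.0, 0.104, 0.092], [-0.002, 0.102, 0.082], [-0.0, 0.104, 0.07], [-0.001, 0.099, 0.056], [-0.001, 0.1, 0.044], [0.001, 0.103, 0.032]]
```

Stand fit is confirmed by depth (fork faces within about 1 mm, pointer tip near z 0.112). Pressing down in monitored steps.

```bash
python3 - <<'E'
from cell import *
from h import *
a=.2325;C,s=np.cos(a),np.sin(a)
c=pickle.load(open("s2.pkl","rb"));tcp=np.array([.5526,-.0102])
P=np.array([at_d(c,u,v) for u in range(250,300) for v in range(175,215)]);d=P[:,:2]-tcp
X=C*d[:,0]+s*d[:,1];Y=-s*d[:,0]+C*d[:,1];m=(abs(X)<.0095)&(abs(P[:,2]-.209)<.012)
for lo,hi in((.03,.09),(-.09,-.03)):
    k=m&(Y>lo)&(Y<hi);print("tube",k.sum(),Y[k].min().round(4),Y[k].max().round(4),"x mean",X[k].mean().round(4),"z max",np.percentile(P[k,2],95).round(4))
q=np.array([.5525,-.0108,0])
manip.move_linear(q+[0,0,.075]);f0=np.array(manip.state()["contact_force"])
for z in np.arange(.066,.026,-.004):
    manip.move_linear(q+[0,0,z],rate=.03);st=manip.state();f=np.array(st["contact_force"])-f0
    print(round(z,3),st["tool_pos"].round(4),"F stand",(C*f[0]+s*f[1]).round(1),(-s*f[0]+C*f[1]).round(1),f[2].round(1),st["moment"].round(2))
    if np.linalg.norm(f)>22: print("stop");break
print(manip.state()["clock"])
E
```

```text
tube 163 0.0305 0.0748 x mean -0.0023 z max 0.2194
tube 37 -0.0656 -0.0384 x mean -0.0043 z max 0.2185
0.066 [ 0.5523 -0.0108  0.0659] F stand -0.4 1.5 0.6 [-0.03 -0.12  0.01]
0.062 [ 0.5522 -0.0108  0.0617] F stand -0.8 -0.2 1.0 [-0.02 -0.08  0.01]
0.058 [ 0.5522 -0.0108  0.0576] F stand -1.1 0.9 0.8 [ 0.03 -0.06 -0.06]
0.054 [ 0.5522 -0.0108  0.0537] F stand -1.6 0.5 0.3 [-0.05 -0.13 -0.03]
0.05 [ 0.5522 -0.0108  0.0497] F stand 0.1 0.9 0.3 [-0.05 -0.13  0.02]
0.046 [ 0.5523 -0.0108  0.0457] F stand -0.3 1.5 0.5 [-0.01 -0.12 -0.01]
0.042 [ 0.5533 -0.0108  0.0423] F stand 1.5 0.2 0.4 [-0.   -0.29  0.08]
0.038 [ 0.5534 -0.0109  0.0382] F stand 3.5 -0.4 -0.4 [-0.14 -0.64  0.11]
0.034 [ 0.5534 -0.0108  0.0342] F stand 5.1 0.3 0.9 [-0.13 -0.81  0.11]
0.03 [ 0.5534 -0.0109  0.03  ] F stand 5.3 -1.0 1.0 [-0.1  -0.99  0.09]
0.026 [ 0.5536 -0.0111  0.0267] F stand 3.1 -2.4 6.5 [-0.09 -0.62  0.11]
13.0333
```

```bash
python3 - <<'E'
from cell import *
from h import *
c=cams.capture("scene");pickle.dump(c,open("s3.pkl","wb"))
t=cams.capture("top");pickle.dump(t,open("t3.pkl","wb"))
o=cv2.resize(c["image"][230:310,235:335],None,fx=8,fy=8,interpolation=cv2.INTER_CUBIC)[:600]
cv2.imwrite("pics/g3.png",o);s=manip.state();print(s["clock"],s["tool_pos"],s["gripper_width"],s["contact_force"],s["moment"])
st=[.5525,-.0108];a=.2325
def W(o,a,l): C,s=np.cos(a),np.sin(a);return np.array([o[0]+C*l[0]-s*l[1],o[1]+s*l[0]+C*l[1],l[2]])
for l in((0,.072,.046),(0,-.066,.046),(0,.058,.054),(.003,.052,.0545),(.003,.052,.068),(.009,.044,.046),(-.009,.044,.068)):print(l,((proj(c,W(st,a,l))-[235,230])*8).round())
E
```

```text
13.1333 [ 0.55358158 -0.01109188  0.02668332] 0.014291320719526546 [ 3.89868005 -1.06380584  4.75781562] [-0.07700584 -0.75921447  0.08092984]
(0, 0.072, 0.046) [231. 375.]
(0, -0.066, 0.046) [482. 126.]
(0, 0.058, 0.054) [258. 323.]
(0.003, 0.052, 0.0545) [260. 307.]
(0.003, 0.052, 0.068) [257. 267.]
(0.009, 0.044, 0.046) [259. 311.]
(-0.009, 0.044, 0.068) [311. 263.]
```

View pics/g3.png

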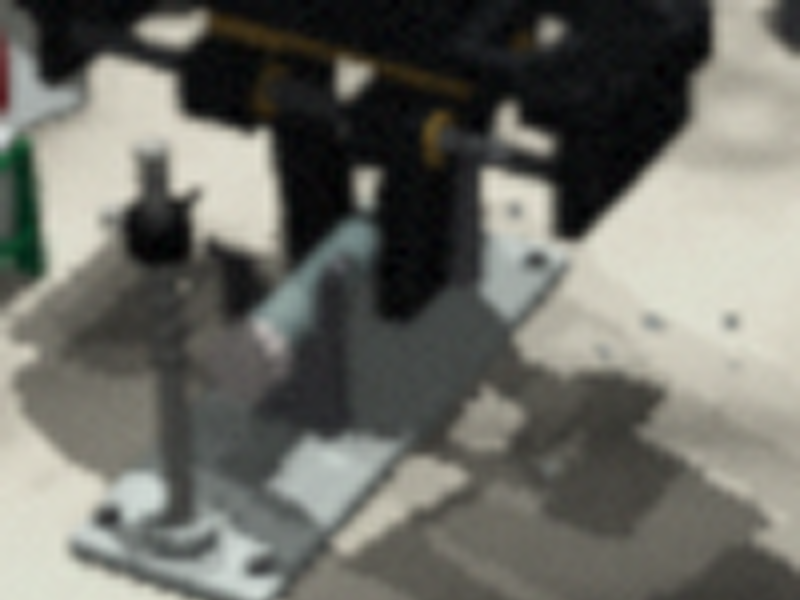

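The tube lies in both forks with its cap face near crop (228,365), predicted (231,375), and the nose still shows beside it. I'll press a little more to check that it is on the slot floor, then release and measure its height by depth.

```bash
python3 - <<'E'
from cell import *
from h import *
a=.2325;C,s=np.cos(a),np.sin(a)
q=np.array([.5532,-.0108,0])
for z in(.025,.023,.021):
    manip.move_linear(q+[0,0,z],rate=.03);st=manip.state();f=st["contact_force"]
    print(z,st["tool_pos"].round(4),"F",(C*f[0]+s*f[1]).round(1),(-s*f[0]+C*f[1]).round(1),f[2].round(1),st["gripper_width"].round(4))
    if f[2]>18:break
manip.move_linear(q+[0,0,.027],rate=.03)
manip.set_gripper(.034)
st=manip.state();print(st["tool_pos"],st["contact_force"])
manip.move_linear(q+[0,0,.2],rate=.2)
c=cams.capture("scene");pickle.dump(c,open("s4.pkl","wb"));t=cams.capture("top");pickle.dump(t,open("t4.pkl","wb"))
P=np.array([at_d(c,u,v) for u in range(240,310) for v in range(235,300)]);d=P[:,:2]-[.5525,-.0108]
X=C*d[:,0]+s*d[:,1];Y=-s*d[:,0]+C*d[:,1]
for lo,hi in((-.066,-.053),(-.03,-.005),(.005,.03),(.058,.072)):
    m=(Y>lo)&(Y<hi)&(abs(X)<.012)&(P[:,2]>.03)&(P[:,2]<.09);print(lo,m.sum(),"ztop",np.percentile(P[m,2],[75,90,97]).round(4) if m.sum() else 0)
m=(abs(X)<.008)&(P[:,2]>.03)&(P[:,2]<.075)&(Y<.078);print("Y ext",Y[m].min(),Y[m].max())
x0=235;o=np.zeros((600,800,3),np.uint8)
o[:560,:560]=cv2.resize(c["image"][235:305,240:310],None,fx=8,fy=8,interpolation=cv2.INTER_CUBIC)
cv2.imwrite("pics/g4.png",o[:560,:560]);print(manip.state()["clock"])
E
```

```text
Traceback (most recent call last):
AttributeError: 'float' object has no attribute 'round'
```

```bash
python3 - <<'E'
from cell import *
from h import *
a=.2325;C,s=np.cos(a),np.sin(a)
q=np.array([.5532,-.0108,0])
for z in(.025,.023,.021):
    manip.move_linear(q+[0,0,z],rate=.03);st=manip.state();f=st["contact_force"]
    print(z,st["tool_pos"].round(4),"F",(C*f[0]+s*f[1]).round(1),(-s*f[0]+C*f[1]).round(1),f[2].round(1),st["gripper_width"])
    if f[2]>18:break
manip.move_linear(q+[0,0,.027],rate=.03)
manip.set_gripper(.034)
st=manip.state();print(st["tool_pos"],st["contact_force"])
manip.move_linear(q+[0,0,.2],rate=.2)
c=cams.capture("scene");pickle.dump(c,open("s4.pkl","wb"));t=cams.capture("top");pickle.dump(t,open("t4.pkl","wb"))
P=np.array([at_d(c,u,v) for u in range(240,310) for v in range(235,300)]);d=P[:,:2]-[.5525,-.0108]
X=C*d[:,0]+s*d[:,1];Y=-s*d[:,0]+C*d[:,1]
for lo,hi in((-.066,-.053),(-.03,-.005),(.005,.03),(.058,.072)):
    m=(Y>lo)&(Y<hi)&(abs(X)<.012)&(P[:,2]>.03)&(P[:,2]<.09);print(lo,m.sum(),"ztop",np.percentile(P[m,2],[75,90,97]).round(4) if m.sum() else 0)
m=(abs(X)<.008)&(P[:,2]>.03)&(P[:,2]<.075)&(Y<.078);print("Y ext",Y[m].min(),Y[m].max())
x0=235;o=np.zeros((600,800,3),np.uint8)
o[:560,:560]=cv2.resize(c["image"][235:305,240:310],None,fx=8,fy=8,interpolation=cv2.INTER_CUBIC)
cv2.imwrite("pics/g4.png",o[:560,:560]);print(manip.state()["clock"])
E
```

```text
0.025 [ 0.5536 -0.0111  0.0265] F -0.1 -1.0 13.5 0.014604392212916848
0.023 [ 0.5539 -0.0111  0.0255] F -2.8 0.5 19.7 0.014557506180672534
[ 0.55235702 -0.01073471  0.02641893] [0.25284312 0.07732184 0.0165393 ]
-0.066 13 ztop [0.0548 0.0553 0.0565]
-0.03 56 ztop [0.0546 0.0556 0.0563]
0.005 39 ztop [0.0551 0.0562 0.0572]
0.058 59 ztop [0.0553 0.0565 0.0582]
Y ext -0.06333102450771289 0.0746174233441963
15.7583
```

View pics/g4.png

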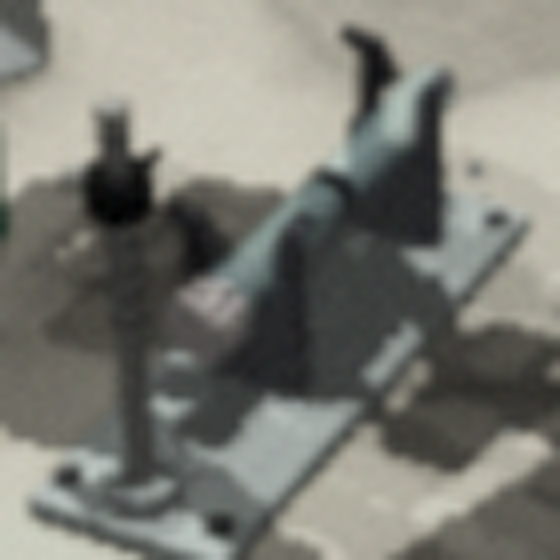

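The tube sits in both forks with the nose back over it at the far fork (crop (370,70)) and its top at z≈0.055. The disc is at crop (330,188). Next I'll check the y centring with profiles along the axis.

```bash
python3 - <<'E'
from h import *
st=[.5525,-.0108];a=.2325
def W(l): C,s=np.cos(a),np.sin(a);return np.array([st[0]+C*l[0]-s*l[1],st[1]+s*l[0]+C*l[1],l[2]])
for n in("s4","t4"):
    c=pickle.load(open(n+".pkl","rb"));g=cv2.cvtColor(c["image"],cv2.COLOR_BGR2GRAY).astype(np.float32)
    # average over a strip across the visible side of the tube
    ys=np.arange(-.02,.0201,.001);tot=0
    for th in np.deg2rad([60,75,90,105,120] if n=="s4" else [75,90,105]):
        pts=np.array([proj(c,W((.008*np.cos(th),y,.046+.008*np.sin(th)))) for y in ys],np.float32)
        tot=tot+cv2.remap(g,pts[:,:1],pts[:,1:],cv2.INTER_LINEAR)[:,0]
    d=np.maximum(np.median(tot)-tot-np.std(tot)*.5,0);w=abs(ys)<.02
    print(n,(tot/5).round().tolist(),"disc y",(ys*d).sum()/d.sum())
    d=g
    print(n,"pred disc px",proj(c,W((0,0,.054))),proj(c,W((0,.01,.054))))
E
```

```text
s4 [123.0, 125.0, 127.0, 129.0, 132.0, 135.0, 139.0, 143.0, 146.0, 149.0, 151.0, 153.0, 152.0, 144.0, 134.0, 122.0, 107.0, 91.0, 79.0, 68.0, 62.0, 62.0, 71.0, 81.0, 91.0, 100.0, 106.0, 110.0, 114.0, 115.0, 116.0, 117.0, 118.0, 119.0, 119.0, 117.0, 112.0, 108.0, 106.0, 104.0, 101.0] disc y 0.0008648304804940745
s4 pred disc px [280.90702366 256.89986879] [278.62967255 259.14480159]
t4 [37.0, 37.0, 37.0, 37.0, 36.0, 35.0, 34.0, 33.0, 32.0, 31.0, 30.0, 28.0, 25.0, 22.0, 21.0, 21.0, 21.0, 21.0, 22.0, 21.0, 21.0, 22.0, 22.0, 22.0, 21.0, 21.0, 20.0, 20.0, 20.0, 20.0, 20.0, 19.0, 20.0, 21.0, 21.0, 21.0, 21.0, 21.0, 21.0, 20.0, 20.0] disc y nan
t4 pred disc px [289.38332629 207.09852892] [285.31297452 208.04699536]<stdin>:12: RuntimeWarning: invalid value encountered in scalar divide
```

The tube is centred within about 1 mm. Now the loupe.

```bash
python3 - <<'E'
from cell import *
from h import *
p=np.array([.4985,-.276,0]);a=.3244
o=best(p+[0,0,.1],a+np.pi/2)
manip.set_gripper(.05)
manip.move_pose(p+[0,0,.12],o)
manip.move_linear(p+[0,0,.045],rate=.2);f0=manip.state()["contact_force"]
manip.move_linear(p+[0,0,.013],rate=.06);s=manip.state();print(s["tool_pos"],s["contact_force"]-f0)
manip.set_gripper(0,force=35);s=manip.state();print(s["tool_pos"],s["contact_force"]-f0,s["gripper_width"],s["grasp_force"])
manip.move_linear(p+[0,0,.06],rate=.08)
manip.move_linear(p+[0,0,.2],rate=.2)
st=np.array([.5525,-.0108,0]);b=.2325;g=st-.068*np.array([np.cos(b),np.sin(b),0])
o=best(g+[0,0,.19],b+np.pi/2)
manip.move_pose(g+[0,0,.19],o);manip.dwell(.3)
c=cams.capture("scene");pickle.dump(c,open("s5.pkl","wb"));t=cams.capture("top");pickle.dump(t,open("t5.pkl","wb"))
s=manip.state();print(s["clock"],s["tool_pos"],s["gripper_width"],s["moment"])
w=np.zeros((600,800,3),np.uint8)
L=st+[0,0,.209];u=proj(c,L).astype(int);print(u,proj(t,L))
x,y=u-[50,45];w[:540,:500]=cv2.resize(c["image"][y:y+108,x:x+100],None,fx=5,fy=5,interpolation=cv2.INTER_CUBIC);print(x,y)
u=proj(t,L).astype(int);x,y=u-[30,30];w[:300,500:]=cv2.resize(t["image"][y:y+60,x:x+60],None,fx=5,fy=5,interpolation=cv2.INTER_CUBIC);print(x,y)
cv2.imwrite("pics/g5.png",w)
E
```

```text
j6 [(np.float64(2.4445589732270863), 1.8951963267948966), (np.float64(0.6970336803627073), 5.0367889803846895)]
[ 0.4983305  -0.27596006  0.01267129] [-1.21108686 -0.89678775  0.76501825]
[ 0.49868159 -0.27614771  0.01325771] [-1.84126504 -0.21441914  1.64759437] 0.015318430028611867 34.99813299626112
j6 [(np.float64(1.908813046425699), 1.8032963267948965), (np.float64(1.2327796071640948), 4.94488898038469)]
22.0833 [ 0.48645782 -0.02706937  0.18999   ] 0.01540003174010529 [0.03847711 0.05115101 0.00110378]
[278 195] [285.25243823 195.88743077]
228 150
255 165
```

View pics/g5.png

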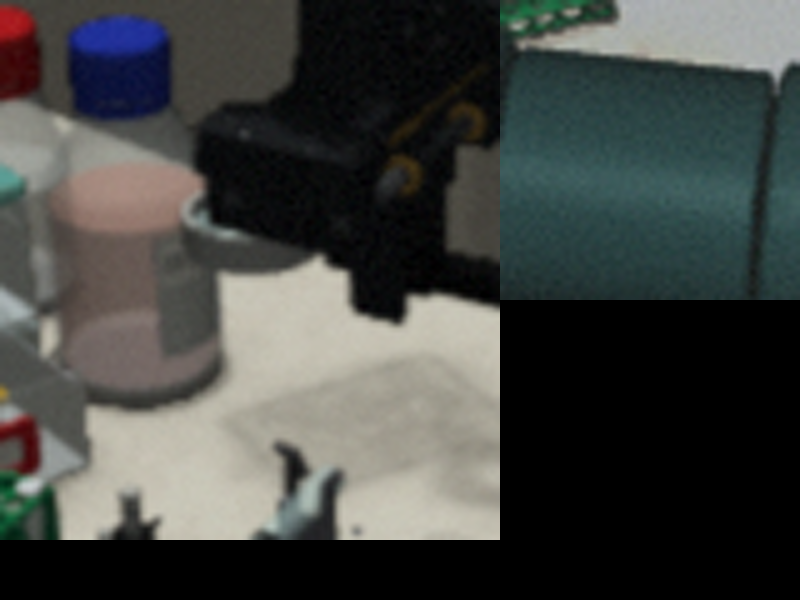

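The loupe is held, but the gripper hides the lens from the scene camera. I'll turn so the handle points along the stand's -y, which leaves the lens visible next to the pointer, and then descend.

```bash
cat > meas.py <<'E'
from h import *
st=np.array([.5525,-.0108]);b=.2325
def look(c):
    uu,vv=np.meshgrid(np.arange(225,330),np.arange(190,290));P=np.array([at_d(c,u,v) for u,v in zip(uu.ravel(),vv.ravel())])
    C,s=np.cos(b),np.sin(b);d=P[:,:2]-st;return np.c_[C*d[:,0]+s*d[:,1],-s*d[:,0]+C*d[:,1],P[:,2]]
E
python3 - <<'E'
from cell import *
from meas import *
S=np.array([*st,0]);ya=b+np.pi/2;g=S-.068*np.array([np.cos(ya),np.sin(ya),0])
o=best(g+[0,0,.19],ya+np.pi/2)
manip.move_pose(g+[0,0,.19],o)
manip.move_linear(g+[0,0,.0928],rate=.12);manip.dwell(.3)
c=cams.capture("scene");pickle.dump(c,open("s6.pkl","wb"));t=cams.capture("top");pickle.dump(t,open("t6.pkl","wb"))
s=manip.state();print(s["clock"],s["tool_pos"],g,s["tcp_rot"],o,s["contact_force"],s["moment"])
Q=look(c);m=(abs(Q[:,2]-.112)<.014)&(np.hypot(Q[:,0],Q[:,1])<.036);print(m.sum(),Q[m].min(0),Q[m].max(0),np.median(Q[m],0))
w=cv2.resize(c["image"][215:290,230:330],None,fx=8,fy=8,interpolation=cv2.INTER_CUBIC);cv2.imwrite("pics/g6.png",w)
W=lambda l:np.array([S[0]+np.cos(b)*l[0]-np.sin(b)*l[1],S[1]+np.sin(b)*l[0]+np.cos(b)*l[1],l[2]])
for l in((0,0,.1195),(0,.03,.1195),(-.03,0,.1195),(.03,0,.1195),(0,.03,.1035),(0,-.03,.1195),(0,.08,.1115),(0,0,.054)):print(l,((proj(c,W(l))-[230,215]+.5)*8-.5).round())
E
```

```text
j6 [(np.float64(0.4105934296116698), 6.515685307179586)]
24.9 [ 0.56839898 -0.07701258  0.09322423] [ 0.56816795 -0.07697035  0.        ] [1.94834420e+00 2.46364529e+00 4.91191732e-04] [1.9487867  2.46410933 0.        ] [ 0.13407662 -0.08687087 -0.73127388] [ 0.00679371 -0.11432443 -0.01441808]
462 [-0.02920062 -0.03013271  0.1053605 ] [0.03007814 0.03175811 0.1241128 ] [-0.0006147   0.00462727  0.11622905]
(0, 0, 0.1195) [402. 141.]
(0, 0.03, 0.1195) [344. 193.]
(-0.03, 0, 0.1195) [498. 167.]
(0.03, 0, 0.1195) [308. 115.]
(0, 0.03, 0.1035) [347. 243.]
(0, -0.03, 0.1195) [457.  91.]
(0, 0.08, 0.1115) [243. 311.]
(0, 0, 0.054) [411. 339.]
```

View pics/g6.png

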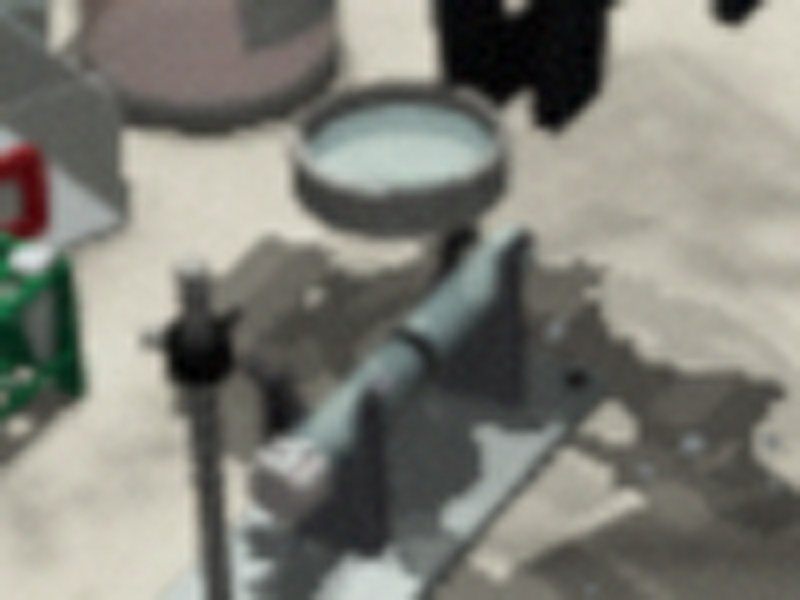

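The lens ring centre is at crop (401,138), predicted (402,141). The disc is at (412,340), predicted (411,339), and the pointer tip at about (238,312), so lens height matches at about 0.112. Last check is levelness by depth, then hand in.

```bash
python3 - <<'E'
from cell import *
from meas import *
Q=np.vstack([look(cams.capture("scene")) for _ in range(4)])
r=np.hypot(Q[:,0],Q[:,1]);m=(r<.032)&(r>.024)&(Q[:,2]>.116)&(Q[:,2]<.125)
p,*_=np.linalg.lstsq(np.c_[Q[m,:2],np.ones(m.sum())],Q[m,2],rcond=None);print(m.sum(),"tilt x,y deg",np.rad2deg(p[:2]),"z",p[2])
m=(abs(Q[:,0])<.006)&(Q[:,1]>.079)&(Q[:,1]<.089)&(abs(Q[:,2]-.112)<.01);print("pointer",m.sum(),Q[m].mean(0),Q[m].std(0))
s=manip.state();print(s["clock"],s["tool_pos"],s["contact_force"],s["gripper_width"])
E
```

```text
675 tilt x,y deg [-0.03330187 -0.24156063] z 0.11971663578135056
pointer 16 [0.00106852 0.08383995 0.11210253] [0.00067052 0.00221525 0.00116393]
25.1 [ 0.56818207 -0.0769761   0.09286285] [-0.60322679  0.29226923 -0.43939443] 0.015297991103297316
```

```bash
python3 -c "
from cell import *
print(order.close_job())"
```

```text
the job is handed in; nothing more can be done
None
```

I handed the job in at about 25 s: the tube sits home in both forks under the jaw, centred to about 1 mm, and the loupe is held level over the filter disc with the lens at about 112 mm, matching the pointer to within about 1 mm.

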